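# Crank a hub clamp shut with its key

## Task

Close the clamp on the wheel hub. Take the crank key from its stand and set its square end fully down in the screw at the bottom of the clamp's deep bore, then let go, take the key again by its red spinning grip and crank it clockwise until the red jaw meets the hub. Finally take the key out and put it back upright and fully down in its stand, leaving the bottle, pail and spanner where they are.

Things in the scene. Friction and masses are not known exactly. Their poses are not given: they have to be found in the camera images.
- key_hub (a point): Centre of the blue hub block (24 x 24 mm, sides along x and y, 56 mm tall) on top of the loose crank key's shaft; the key weighs about 0.43 kg and balances about its shaft. z up, +x along the arm (16 mm wide, 10 thick, its top 28 mm below this point) to the red grip. A counterweight 34 mm wide is centred 34 mm to -x, level with the arm's top. The key's tip is 112 mm below.
- key: The steel crank key; origin at the tip of its square end, on its axis, axes as key_hub. From the tip up: a stepped nose 3 mm long and 12 mm across, a square 16 mm across flats (sides along x and y) to 18 mm, a round shaft 24 mm in diameter to 74 mm, the arm to 84 mm (counterweight underside at 68 mm), the hub to 140 mm.
- crank_grip: Red crank grip of the key, an upright cylinder 22 mm in diameter and 56 mm tall; origin at its centre, half-way up. It stands on the arm, 75 mm from the key's axis along the key's +x, level with the hub's centre. It spins freely on its upright pin, so the hand need not turn while it cranks.
- screw_top (a point): Centre of the top of the clamp's brass screw, 30 mm above the bench, 45 mm down the bore. Square socket 19.5 mm wide (mouth chamfer 2 mm), 18 mm deep to its floor, sides along this frame's x and y, which turn with the screw; z up. The key's square fits in any of four quarter turns, within about 10 degrees. An orange mark on the black ring round the bore mouth turns along and shows this frame's +x.
- bore_mouth (a point): Centre of the bore's mouth on the top, 75 mm above the bench, of the fixed cream clamp housing (76 x 84 mm). Bore 30 mm in diameter, its chamfer 6 mm wide. +x points to the steel wheel hub, whose axis is 126 mm away (flange 94 mm in diameter; top 64 mm above the bench). The base plate, 120 mm wide, reaches 175 mm to +x and 55 mm to -x.
- screw (a joint): Angle of the screw, rad: 0 with the jaw open, grows clockwise seen from above, stops at 4.6 where the jaw touches the hub. Starts between 0 and 0.6. Resists with about 0.12 N m (2 N at the crank grip) and stays where it is left. The key has up to 14 degrees of play in the socket either way, so it leads the screw by that much.
- jaw: Red steel jaw, 46 mm wide, sliding out of the clamp housing towards the wheel hub, driven by the screw only (3.9 mm per rad, 18 mm from open to touching); do not push it. Origin under the screw axis on the bench when open; +x points to the wheel hub.
- stand_mouth (a point): Centre of the mouth, 72 mm above the bench, of the upright hole in the fixed blue key stand (56 mm square block on a 100 mm base). Hole 29 mm in diameter, its chamfer 6 mm wide; its floor is 60 mm below this point. The key starts here with its tip on that floor and may be put back at any yaw. z up.
- oil_bottle: Bystander: grey bottle with an orange cap, 64 mm in diameter, 160 mm tall; origin at the centre of its underside.
- pail: Bystander: white plastic pail with a lid, 106 mm in diameter, 98 mm tall; origin at the centre of its underside.
- spanner: Bystander: steel spanner lying flat, about 170 mm long, along its x axis; origin near its middle, on its underside.
There are look-alikes about, which are no part of the job. Of the things like the part that bears stand_mouth, leave any that is brown or pink; of the rest the smaller one is meant.

How it is judged:
On the way, in this order (a step that is already met when the one before it is completed fails the run):
1. the key's square end is set down in the screw, which is still open (z of key in the frame of screw_top below -0.01 m and horizontal distance between key and screw_top below 0.005 m and angle between key's own z axis and vertical below 0.2 rad and value of joint screw below 1.5 rad), for 0.2 s.
2. the key, seated, is held by its red spinning grip and the screw is not yet closed (z of key in the frame of screw_top below -0.01 m and horizontal distance between key and screw_top below 0.005 m and angle between key's own z axis and vertical below 0.2 rad and value of joint screw below 2 rad and contact force between the fingers and crank_grip above 0.5 N), for 0.1 s.
3. the key, still seated, has turned the screw until the jaw meets the hub (z of key in the frame of screw_top below -0.01 m and horizontal distance between key and screw_top below 0.005 m and angle between key's own z axis and vertical below 0.2 rad and value of joint screw above 4.25 rad), for 0.1 s.
At the end, for the whole second after the job is handed in: The screw is turned to at least 4.25 rad (jaw within about 1.5 mm of the hub), and the key stands at rest in its stand, tip within 6 mm of the hole's axis and at least 54 mm below its mouth, tilted less than 0.15 rad (value of joint screw above 4.25 rad and horizontal distance between key and stand_mouth below 0.006 m and z of key in the frame of stand_mouth below -0.054 m and angle between key's own z axis and vertical below 0.15 rad and linear speed of key below 0.02 m/s); the robot touches nothing.
It fails at once if the bottle is moved more than 30 mm (distance of oil_bottle from where it was at the start of the episode above 0.03 m).
It fails at once if the pail is moved more than 30 mm (distance of pail from where it was at the start of the episode above 0.03 m).
It fails at once if the spanner is moved more than 30 mm (distance of spanner from where it was at the start of the episode above 0.03 m).
It fails at once if the robot pushes the jaw directly (contact force between the arm and jaw above 2 N).
It fails at once if the fingers push the jaw directly (contact force between the fingers and jaw above 2 N).
It also fails if it takes over 67 s, if anything falls off the work surface, if the arm or the gripper's body presses on something with over 40 N, if the wrist force passes 120 N, or if a joint passes its speed limit or range.

## Robot

A 6-joint arm with a two-finger parallel gripper is mounted at the origin on the work surface. World frame = base frame: x ahead of the robot, y to its left, z up, the work surface at z = 0. Lengths are in m, angles in rad, forces in N, time in s.
With the tool pointing down it reaches from about 0.35 to 0.775 m from the base axis. Payload 7.3 kg.
Tool frame: the origin (TCP) lies between the finger pads; the fingertips stand 8 mm ahead of it and the grasp point (between the pads) lies 11 mm behind it (robot.nose_length is the distance from the TCP to the fingertips, in m); z points along the fingers, y is the line along which they close (so a half turn about z gives the same grasp; the last joint's range is limited). The gripper opens to 92 mm and grips with 3 to 60 N. Pads are 19 mm wide; open, the fingers measure 130 mm over their backs; the gripper's body (75 mm by 190 mm) begins 47 mm behind the grasp point.
Start: joints at [-1.429, 0.342, 1.524, -0, 1.275, -0.146], TCP at [0.149, -0.503, 0.235] pointing down, gripper open.
Joint ranges: [-2.53, 2.53], [-0.77, 2.02], [0.04, 2.7], [-1, 4.14], [0.28, 2.66], [-3.11, 3.11]. Speed limits (rad/s): [2.57, 2.57, 3.14, 3.14, 3.14, 3.14].

## Interface

Orientations are given as [roll, pitch, yaw] about the fixed x, y, z axes, in that order (R = Rz(yaw) Ry(pitch) Rx(roll)).
In Python, from cell import robot gives the robot as it stands. The module is installed in compiled form; this text tells all that it offers.
- The arm moves only by the shell command python3 -m jog 'ROWS' [FORCE]. ROWS is JSON, a list that holds one entry, the list of rows, each a list of 5 numbers: the gripper's target within -1 to 1 (fully open at 1, half-way at 0, shut at -1), then the shift along the tool's x, y, z in m, then the turn about the tool's z in rad. A call has 1 to 5 rows; each row is the pose to reach, as a shift and turn from the pose commanded when the call began, along the tool's axes at that moment; what a row does not reach only later rows make up. A row lasts 1/12 s, in which the tool goes at most 41.7 mm and 7.16 degrees, less where a joint would pass 70% of its speed; a pose out of reach is approached as far as the arm can. A call with a gripper value outside its range is refused whole. The fingers move at their own pace and stop on an object; FORCE is the grip in N (left out, the last holds). Time passes only in rows, so rows that repeat a pose let the fingers close. It gives the time, the measured TCP pose, the force, the opening and the grip force at its end, in the units of the state.
- robot.observe(): the state, without advancing time (a new reading comes with each control period).
- robot.read_camera(name): name is "scene" or "top" or "wrist"; returns the picture (420x560x3 uint8, red, green, blue); there is no depth.
- robot.camera_model(name): a dict with "camera_matrix" (3x3 intrinsics, pixels), "dist_coeffs" ([k1, k2, p1, p2, k3] as OpenCV has them; the pictures are not rectified), "position" and "attitude" of the camera in the world; the wrist camera has in their place "mount" (4x4, takes a point from camera to tool coordinates, whose origin is the TCP and whose axes are the flange's). Camera axes: x right, y down, z forward; pixel columns grow to the right and rows downward; lengths in m; the calibration is good to about 2 mm. A picture is of the moment at which its call begins: read the wrist's pose just before it. camera_model takes no time and is no camera call.
- robot.hand_in(): hands the job in; it is judged then, once.
The state is a dict: "time": time; "qpos": joint angles; "qvel": joint speeds; "joint_efforts": joint torques, N m; "tool_pos": TCP position; "tool_rot": TCP orientation; "contact_force": force on the tool from outside, world axes, zero at the start; "torque": the same for the moment, N m; "opening": finger opening in m; "grip_force": force on a finger pad.
Only numpy, scipy, OpenCV 4.12 (cv2) and the standard library are available. Lean on these libraries where they do the work, as an engineer would, in place of code of your own. Each camera call takes 0.05 s, during which the arm holds its last target. There are 200 camera calls.

## Working session

There is one attempt and no reset: what is moved stays moved. The work goes in short steps, Python scripts to look and compute and a shell command to move; the robot and the scene stay as the last step left them, time stands still between calls to the robot, and variables do not carry over. Pictures are saved under pics/ and viewed, at most 12 in all, crops included, and the job is handed in when it is done.

```bash
mkdir -p pics
cat > h.py <<'E'
import numpy as np,cv2
from cell import robot
from scipy.spatial.transform import Rotation as R
def cam(n,st=None):
    m=robot.camera_model(n);K=np.array(m["camera_matrix"]);d=np.array(m["dist_coeffs"])
    if "mount" in m:
        T=np.eye(4);T[:3,:3]=R.from_euler('xyz',st["tool_rot"]).as_matrix();T[:3,3]=st["tool_pos"]
        T=T@np.array(m["mount"]);return K,d,T[:3,:3],T[:3,3]
    a=np.array(m["attitude"],float)
    A=R.from_euler('xyz',a).as_matrix() if a.size==3 else (a if a.shape==(3,3) else None)
    return K,d,A,np.array(m["position"])
def ray(c,p):
    K,d,A,o=c
    u=cv2.undistortPoints(np.array([[p]],float),K,d)[0,0]
    v=A@np.array([u[0],u[1],1]);return o,v/np.linalg.norm(v)
def onz(c,p,z):
    o,v=ray(c,p);return o+v*(z-o[2])/v[2]
def tri(L):
    M=np.zeros((3,3));b=np.zeros(3)
    for c,p in L:
        o,v=ray(c,p);P=np.eye(3)-np.outer(v,v);M+=P;b+=P@o
    x=np.linalg.solve(M,b);return x,[np.linalg.norm((np.eye(3)-np.outer(ray(c,p)[1],ray(c,p)[1]))@(x-c[3])) for c,p in L]
def proj(c,X):
    K,d,A,o=c
    return cv2.projectPoints((A.T@(np.array(X,float)-o)).reshape(1,3),np.zeros(3),np.zeros(3),K,d)[0][0,0]
E
python3 - <<'E'
from h import *
for n in("scene","top"):
    m=robot.camera_model(n);print(n,m)
    cv2.imwrite(f"pics/{n}0.png",cv2.resize(robot.read_camera(n)[:,:,::-1],(800,600),interpolation=cv2.INTER_CUBIC))
print(robot.camera_model("wrist"));print(robot.observe())
E
```

```text
scene {'camera_matrix': array([[546.58951332,   0.        , 283.94749158],
       [  0.        , 546.58951332, 214.48281726],
       [  0.        ,   0.        ,   1.        ]]), 'dist_coeffs': array([-0.22121126,  0.        ,  0.        ,  0.        ,  0.        ]), 'position': array([1.1521074 , 1.04436693, 0.94111061]), 'attitude': array([-2.16971039,  0.01639998,  2.62476033])}
top {'camera_matrix': array([[484.49586504,   0.        , 282.11433928],
       [  0.        , 484.49586504, 212.77507679],
       [  0.        ,   0.        ,   1.        ]]), 'dist_coeffs': array([-0.04546047,  0.        ,  0.        ,  0.        ,  0.        ]), 'position': array([ 0.3305445 , -0.02455062,  1.63660287]), 'attitude': array([-2.9973569 , -0.01488833, -1.56864887])}
{'camera_matrix': array([[290.4010275 ,   0.        , 280.01797341],
       [  0.        , 290.4010275 , 208.50831081],
       [  0.        ,   0.        ,   1.        ]]), 'dist_coeffs': array([-0.01810512,  0.        ,  0.        ,  0.        ,  0.        ]), 'mount': array([[-1.29301121e-03, -9.68814480e-01, -2.47783841e-01,
[... 266 characters left out ...]
.00000000e+00]])}
{'time': 0.1, 'qpos': array([-1.42900669e+00,  3.42627578e-01,  1.52490125e+00, -2.97442680e-05,
        1.27537952e+00, -1.46000355e-01]), 'qvel': array([-0.00098233, -0.002692  , -0.00233971,  0.0004994 , -0.00064503,
        0.00046841]), 'joint_efforts': array([ 8.19493707e-04, -4.32004774e+01, -2.44694763e+01,  7.18625123e-02,
        5.25937497e-02, -3.10241808e-05]), 'tool_pos': array([ 0.14897701, -0.50306617,  0.23413473]), 'tool_rot': array([-3.14028681e+00, -1.63269214e-04,  2.87798567e-01]), 'contact_force': array([-0.18915668,  0.66942831, -0.46616847]), 'torque': array([ 0.07162235,  0.01739263, -0.03290708]), 'grip_force': 0.0, 'opening': 0.09161060450366554}
```

View pics/top0.png

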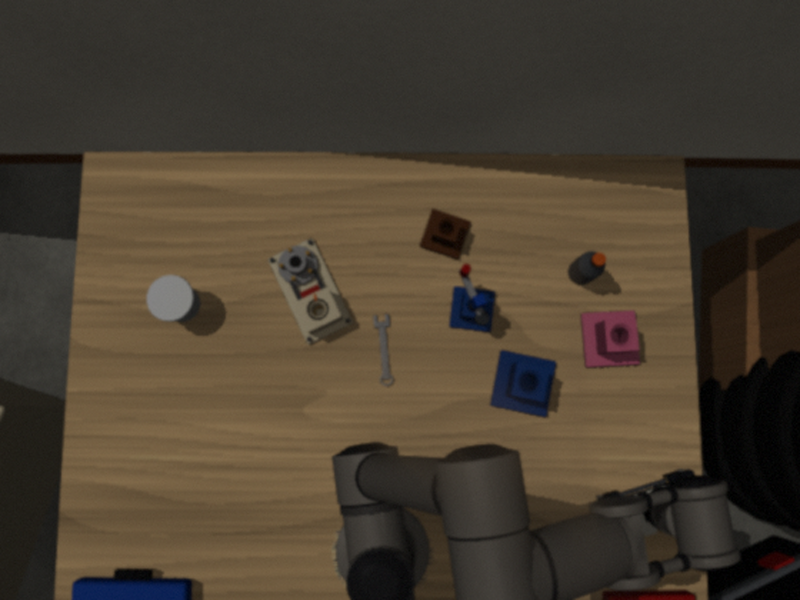

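View pics/scene0.png

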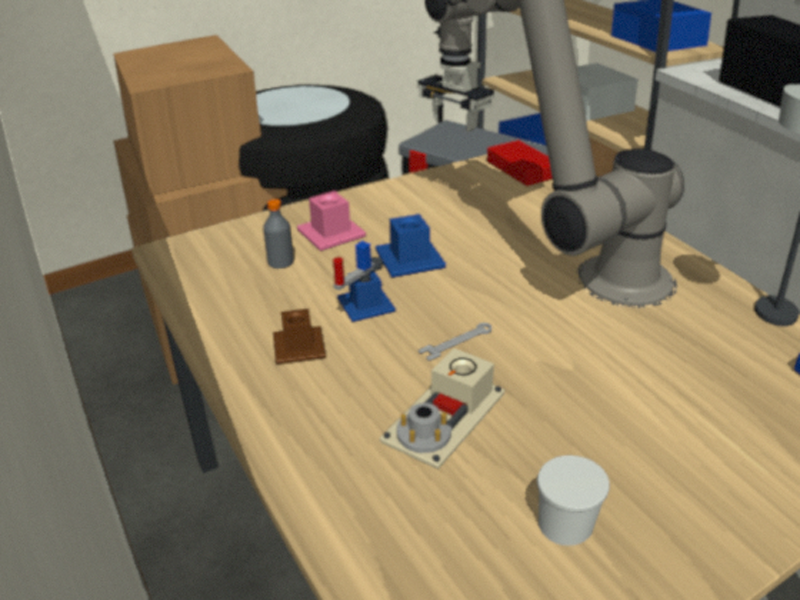

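Top view: key on the small blue stand (473,308); other stands: brown (447,232), pink (611,338) and large blue (525,382). The small blue one fits, being neither brown nor pink and smaller than the other blue. The bore is at (318,308), the wheel hub at (297,262), and the bottle, pail and spanner at (590,266), (172,298) and (385,350). I'll confirm in an enlarged composite.

Run:
```python
from h import *
t=robot.read_camera("top")[:,:,::-1];s=robot.read_camera("scene")[:,:,::-1]
cv2.imwrite("pics/t.png",t);cv2.imwrite("pics/s.png",s)
def cr(i,x,y):return cv2.resize(i[y:y+60,x:x+80],(400,300),interpolation=cv2.INTER_CUBIC)
o=np.vstack([np.hstack([cr(t,290,175),cr(t,180,175)]),np.hstack([cr(s,215,160),cr(s,270,240)])])
cv2.imwrite("pics/c1.png",np.clip(o*1.5,0,255).astype(np.uint8))
```

```text
(no output)
```

View pics/c1.png

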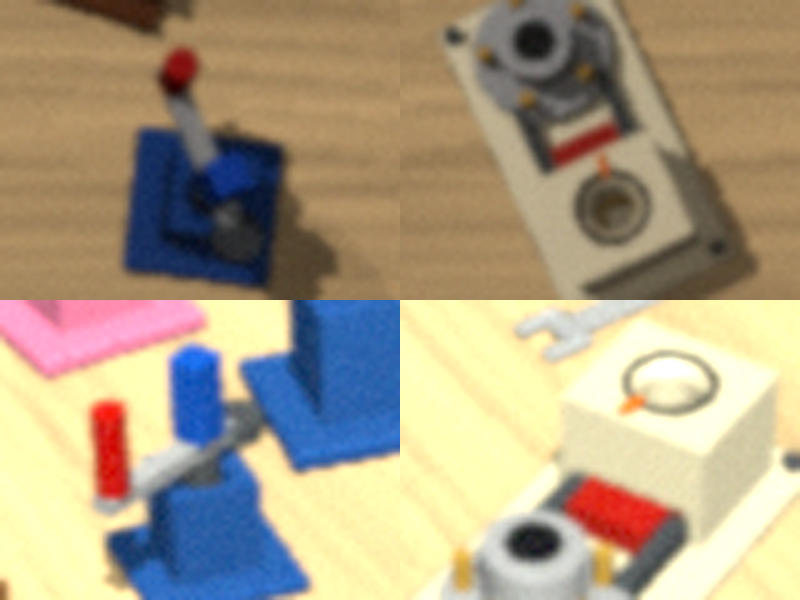

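The crop confirms it: the key (red grip, blue hub) stands in the small blue stand. The bore mouth's orange mark lies close to the direction of the wheel hub. Now triangulating.

Run:
```python
from h import *
t=cam("top");s=cam("scene")
P={"grip_top":((325.8,187.8),(236.5,181.0)),"hub_top":((336,209.4),(253.6,170.6)),"bore":((222.2,216),(323.6,256.2)),"wheel":((206.6,182.6),(295.6,287.8))}
X={}
for k,(a,b) in P.items():
    x,e=tri([(t,a),(s,b)]);X[k]=x;print(k,x.round(4),np.round(e,4),np.hypot(*x[:2]).round(3))
print("mark",onz(t,(220.2,207.8),.075),onz(s,(316,260.4),.075),"bore@.075",onz(t,P["bore"][0],.075),onz(s,P["bore"][1],.075))
d=X["grip_top"]-X["hub_top"];print("key",np.linalg.norm(d[:2]),np.arctan2(d[1],d[0]))
d=X["wheel"]-X["bore"];print("clamp",np.linalg.norm(d[:2]),np.arctan2(d[1],d[0]))
for n,p in (("spn",(385/1.4286,350/1.4286)),("bottle",(585/1.4286,270/1.4286)),("pail",(172/1.4286,298/1.4286)),("stand base",(473/1.4286,308/1.4286))):print(n,onz(t,p,0.02))
```

```text
grip_top [ 0.625  -0.1822  0.1526] [0.0007 0.0007] 0.651
hub_top [ 0.5563 -0.2128  0.1512] [0.0017 0.0017] 0.596
bore [0.545  0.1481 0.0754] [0.0012 0.0012] 0.565
wheel [0.6587 0.2028 0.063 ] [0.0003 0.0003] 0.689
mark [0.57294419 0.15448079 0.075     ] [0.56930224 0.15268873 0.075     ] bore@.075 [0.54600137 0.14742887 0.075     ] [0.54382142 0.14836928 0.075     ]
key 0.07525077419012942 0.4193915311765997
clamp 0.12620398905445285 0.44868954495869845
spn [ 0.45652254 -0.00620503  0.02      ]
bottle [ 0.64950751 -0.48376581  0.02      ]
pail [0.57733025 0.49802651 0.02      ]
stand base [ 0.55651482 -0.21350327  0.02      ]
```

Heights and sizes check out: hub top 0.151 (expected 0.152), key arm 75.3 mm, bore 0.075 and clamp 126 mm. First move: over the clamp for a wrist look at the mark.

```bash
for i in 1 2 3 ; do python3 -m jog '[[[1,0.03,-0.027,0,0],[1,0.06,-0.054,0,0],[1,0.09,-0.081,0,0],[1,0.117,-0.106,0,0],[1,0.141,-0.128,0,0]]]' | tail -c 300; done
python3 -m jog '[[[1,0.03,-0.027,0.01,0],[1,0.06,-0.054,0.03,0],[1,0.09,-0.081,0.05,0],[1,0.117,-0.106,0.06,0],[1,0.141,-0.128,0.06,0]]]'
python3 -m jog '[[[1,0,0,0,0],[1,0,0,0,0],[1,0,0,0,0]]]'
python3 - <<'E'
from h import *
import json
st=robot.observe();w=robot.read_camera("wrist")[:,:,::-1];cv2.imwrite("pics/w1.png",w)
json.dump({k:list(st[k]) for k in("tool_pos","tool_rot")},open("st1.json","w"))
c=cam("wrist",st);p=proj(c,[.545,.148,.075]);print(st["tool_pos"],st["tool_rot"],p)
x,y=int(p[0])-80,int(p[1])-60
x=max(0,min(400,x));y=max(0,min(300,y));print(x,y)
cv2.imwrite("pics/w1c.png",np.clip(cv2.resize(w[y:y+120,x:x+160],(800,600),interpolation=cv2.INTER_CUBIC)*1.4,0,255))
E
```

```text
time: 0.62
tool_pos: [0.2485, -0.3384, 0.2346]
tool_rot: [-3.141, -0.0, 0.288]
contact_force: [0.8, 0.2, -0.4]
opening: 0.092
grip_force: 0.0
time: 1.03
tool_pos: [0.3473, -0.1757, 0.2348]
tool_rot: [3.142, -0.0, 0.288]
contact_force: [0.5, -0.4, 0.2]
opening: 0.0918
grip_force: 0.0
time: 1.45
tool_pos: [0.4463, -0.0128, 0.2347]
tool_rot: [3.142, -0.0, 0.289]
contact_force: [1.1, -0.6, -0.5]
opening: 0.092
grip_force: 0.0
time: 1.87
tool_pos: [0.5438, 0.1497, 0.1716]
tool_rot: [-3.141, 0.005, 0.288]
contact_force: [0.5, -0.3, 0.2]
opening: 0.0916
grip_force: 0.0
time: 2.12
tool_pos: [0.5441, 0.1474, 0.1743]
tool_rot: [3.141, 0.001, 0.288]
contact_force: [0.1, 0.3, 1.1]
opening: 0.0919
grip_force: 0.0
[0.54406903 0.14744062 0.1743236 ] [3.14133440e+00 1.18148622e-03 2.88404069e-01] [279.6035696  210.54793154]
199 150[ WARN:0@0.655] global loadsave.cpp:1063 imwrite_ Unsupported depth image for selected encoder is fallbacked to CV_8U.
```

View pics/w1c.png

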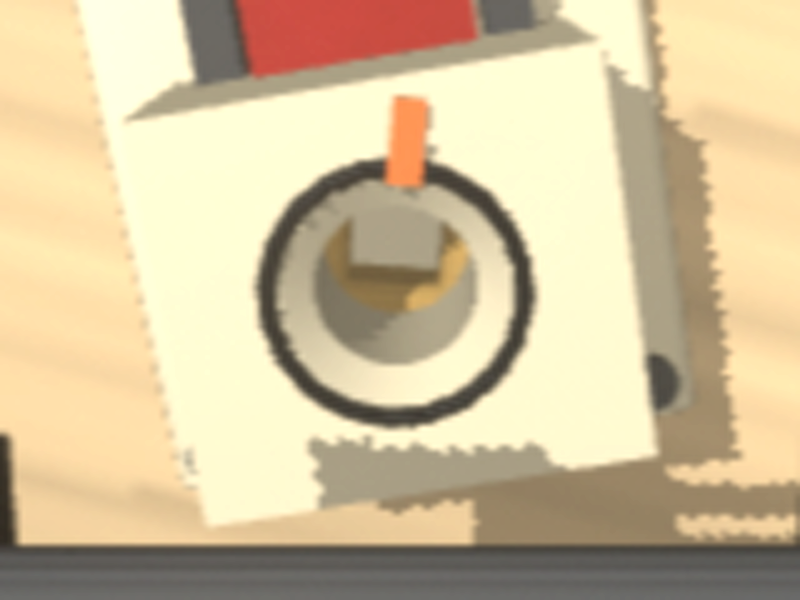

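The wrist crop shows the ring centre at (397,292), the mark from (404,186) to (411,98), and the socket visible in the bore.

Run:
```python
from h import *
import json
st=json.load(open("st1.json"));c=cam("wrist",st);t=cam("top");s=cam("scene")
f=lambda x,y:(199+(x+.5)/5-.5,150+(y+.5)/5-.5)
b=onz(c,f(396.7,292.5),.075);i=onz(c,f(404,186),.075);o=onz(c,f(411.5,98),.075)
print(b,i,o,"mark yaw b->o",np.arctan2(*(o-b)[[1,0]]),"b->i",np.arctan2(*(i-b)[[1,0]]),"i->o",np.arctan2(*(o-i)[[1,0]]))
print(tri([(c,f(396.7,292.5)),(t,(222.2,216)),(s,(323.6,256.2))]))
e1=onz(c,f(127,118),.075);e2=onz(c,f(602,40),.075);print("front edge len",np.linalg.norm(e2-e1),"normal",np.arctan2(*(e2-e1)[[1,0]])+np.pi/2)
s1,s2=onz(c,f(392,98),.075),onz(c,f(386,185),.075);print(np.arctan2(*(s1-s2)[[1,0]]))
s1,s2=onz(c,f(429,99),.075),onz(c,f(423,187),.075);print(np.arctan2(*(s1-s2)[[1,0]]))
# socket edge on the deep level
s1,s2=onz(c,f(348,265),.03),onz(c,f(441,271),.03);print("socket edge",np.linalg.norm(s1-s2),np.arctan2(*(s2-s1)[[1,0]])+np.pi/2)
```

```text
[0.54673632 0.15005051 0.075     ] [0.56546501 0.15421959 0.075     ] [0.58050419 0.15731021 0.075     ] mark yaw b->o 0.21176497924112808 b->i 0.2190325489017087 i->o 0.20268270942004202
(array([0.54573323, 0.1489276 , 0.0754615 ]), [np.float64(0.00156892642265799), np.float64(0.0015566812986571137), np.float64(0.0014023983778722877)])
front edge len 0.08245278064375006 normal 0.4488187945939244
0.21559937007873564
0.22261258309090792
socket edge 0.01943033298388444 0.22099555357377354
```

```bash
python3 -m jog '[[[1,-0.01,0.038,-0.005,0],[1,-0.02,0.077,-0.011,0],[1,-0.03,0.115,-0.011,0],[1,-0.04,0.153,-0.011,0],[1,-0.05,0.191,-0.011,0]]]' | head -3
python3 -m jog '[[[1,-0.01,0.038,0,0],[1,-0.02,0.077,0,0],[1,-0.03,0.115,0,-0.05],[1,-0.0406,0.1576,0,-0.1],[1,-0.0406,0.1576,0,-0.131]]]' |head -3
python3 -m jog '[[[1,0,0,0,0],[1,0,0,0,0],[1,0,0,0,0]]]' | head -3
python3 - <<'E'
from h import *
import json
st=robot.observe();w=robot.read_camera("wrist")[:,:,::-1];cv2.imwrite("pics/w2.png",w)
json.dump({k:list(st[k]) for k in("tool_pos","tool_rot")},open("st2.json","w"))
c=cam("wrist",st);print(st["tool_pos"],st["tool_rot"],proj(c,[.5563,-.2128,.152]),proj(c,[.625,-.1822,.152]))
cv2.imwrite("pics/w2c.png",np.clip(cv2.resize(w,(800,600),interpolation=cv2.INTER_CUBIC)*1.4,0,255).astype(np.uint8))
E
```

```text
time: 2.58
tool_pos: [0.5498, -0.0527, 0.1866]
tool_rot: [3.141, -0.001, 0.286]
time: 3.0
tool_pos: [0.5552, -0.2206, 0.1863]
tool_rot: [3.138, 0.0, 0.414]
time: 3.25
tool_pos: [0.556, -0.2118, 0.1861]
tool_rot: [-3.141, -0.0, 0.418]
[ 0.55603043 -0.21176126  0.18605468] [-3.14131765e+00 -6.76347940e-05  4.17753025e-01] [281.33797521 237.15026346] [281.15702421 120.52104359]
```

View pics/w2c.png

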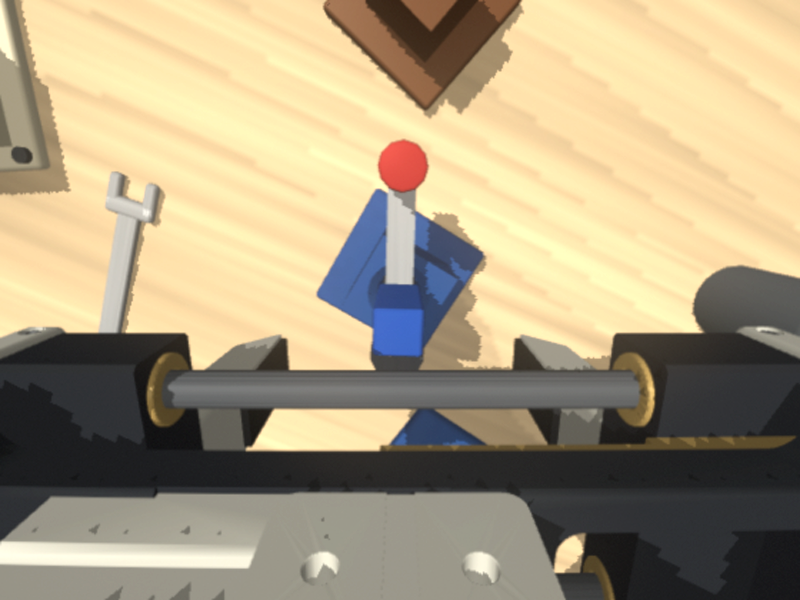

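Wrist view: hub top at (398,332) and grip top at (403,164), nearly parallel to tool x. Now refining and working out the descent.

Run:
```python
from h import *
import json
c=cam("wrist",json.load(open("st2.json")));t=cam("top");s=cam("scene")
h=(278.3,232.1);g=(281.8,115)
H,G=onz(c,h,.152),onz(c,g,.152)
print(H,G,np.linalg.norm(H-G),np.arctan2(*(G-H)[[1,0]]))
print(tri([(c,h),(t,(336,209.4)),(s,(253.6,170.6))]),tri([(c,g),(t,(325.8,187.8)),(s,(236.5,181.0))]))
```

```text
[ 0.5587497  -0.20948838  0.152     ] [ 0.62810043 -0.1812518   0.152     ] 0.07487875405547831 0.3866602776034326
(array([ 0.55715138, -0.21132059,  0.15140523]), [np.float64(0.002155728756542639), np.float64(0.002379480616192431), np.float64(0.0017979407176557528)]) (array([ 0.62610819, -0.18156346,  0.15312796]), [np.float64(0.00194398304218865), np.float64(0.0010955334696757166), np.float64(0.0014589249343632052)])
```

```bash
python3 -m jog '[[[1,0.001,0,0.02,0.018],[1,0.001,0,0.045,0.018],[1,0.001,0,0.065,0.018],[1,0.001,0,0.071,0.018],[1,0.001,0,0.071,0.018]]]' 35 | head -4
for i in 1 2; do python3 -m jog '[[[-1,0,0,0,0],[-1,0,0,0,0],[-1,0,0,0,0],[-1,0,0,0,0],[-1,0,0,0,0]]]' 35; done
```

```text
time: 3.72
tool_pos: [0.5567, -0.2104, 0.1133]
tool_rot: [-3.139, 0.002, 0.402]
contact_force: [-0.7, -0.1, 0.0]
time: 4.13
tool_pos: [0.5578, -0.2121, 0.1155]
tool_rot: [3.14, -0.001, 0.401]
contact_force: [-0.3, 0.2, -0.3]
opening: 0.063
grip_force: 0.0
time: 4.55
tool_pos: [0.5575, -0.212, 0.1147]
tool_rot: [-3.142, 0.0, 0.401]
contact_force: [0.0, 0.4, -0.2]
opening: 0.0296
grip_force: 0.0
```

```bash
python3 -m jog '[[[-1,0,0,0,0],[-1,0,0,0,0],[-1,0,0,0,0],[-1,0,0,0,0],[-1,0,0,0,0]]]' 35; python3 -m jog '[[[-1,0,0,-0.01,0],[-1,0,0,-0.03,0],[-1,0,0,-0.055,0],[-1,0,0,-0.07,0],[-1,0,0,-0.07,0]]]' ; python3 -m jog '[[[-1,0,0,-0.01,0],[-1,0,0,-0.02,0],[-1,0,0,-0.025,0],[-1,0,0,-0.025,0],[-1,0,0,-0.025,0]]]'
python3 - <<'E'
from h import *
import json
st=robot.observe();w=robot.read_camera("wrist")[:,:,::-1]
json.dump({k:list(st[k]) for k in("tool_pos","tool_rot")},open("st3.json","w"))
print(st["tool_pos"],st["tool_rot"])
cv2.imwrite("pics/w3.png",w)
cv2.imwrite("pics/w3c.png",np.clip(cv2.resize(w[60:270,140:420],(800,600),interpolation=cv2.INTER_CUBIC)*1.4,0,255).astype(np.uint8))
E
```

```text
time: 4.97
tool_pos: [0.5575, -0.212, 0.1147]
tool_rot: [3.142, 0.0, 0.401]
contact_force: [0.1, 0.1, -0.8]
opening: 0.0239
grip_force: 35.0
time: 5.38
tool_pos: [0.559, -0.2128, 0.1887]
tool_rot: [3.136, -0.004, 0.401]
contact_force: [0.1, -1.3, -3.1]
opening: 0.0235
grip_force: 35.0
time: 5.8
tool_pos: [0.5574, -0.2119, 0.2095]
tool_rot: [-3.141, 0.0, 0.401]
contact_force: [-0.4, -0.5, -4.1]
opening: 0.0242
grip_force: 35.0
[ 0.55742134 -0.21192007  0.20948209] [-3.14142204e+00  2.64467700e-04  4.00802152e-01]
```

View pics/w3c.png

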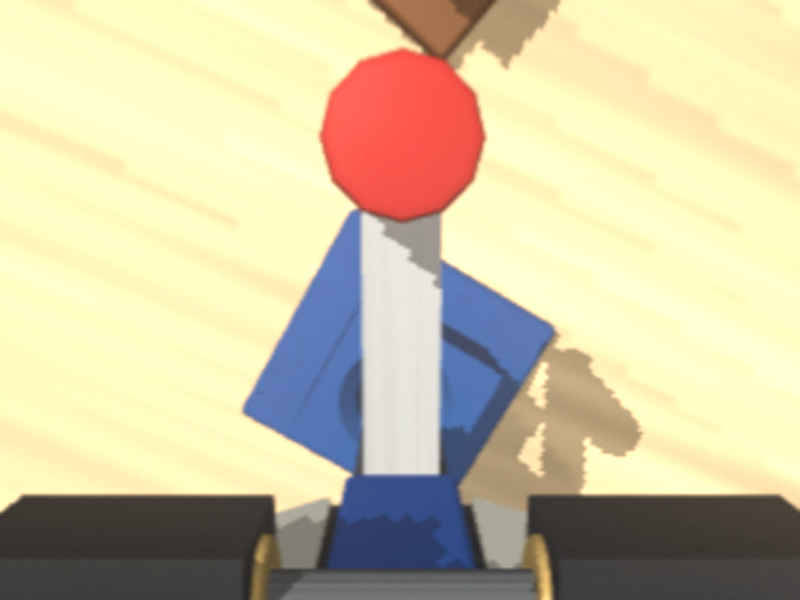

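Lifted clear and held square, with the force drop of 4 N matching the key's weight. Now the in-hand offset and the transfer.

Run:
```python
from h import *
import json
st=json.load(open("st3.json"));c=cam("wrist",st)
g=(140+402.5/2.857-.3,60+133/2.857-.3)
z=st["tool_pos"][2]+.0373
G=onz(c,g,z);Rm=R.from_euler('xyz',st["tool_rot"]).as_matrix()
print("grip in tool",Rm.T@(G-np.array(st["tool_pos"])))
a=onz(c,(140+402/2.857,60+475/2.857),z-.056);print("arm/hub edge in tool",Rm.T@(a-np.array(st["tool_pos"])))
```

```text
grip in tool [ 0.0769331   0.00052109 -0.03732044]
arm/hub edge in tool [0.01245151 0.00061736 0.0186966 ]
```

```bash
python3 -m jog '[[[-1,0.007,-0.018,0,0],[-1,0.02,-0.052,0,0],[-1,0.033,-0.086,0,0],[-1,0.046,-0.12,0,0],[-1,0.059,-0.154,0,0]]]' | head -3; python3 -m jog '[[[-1,0.013,-0.034,0,0.03],[-1,0.026,-0.068,0,0.08],[-1,0.039,-0.102,0,0.12],[-1,0.05,-0.13,0,0.15],[-1,0.058,-0.15,0,0.186]]]' | head -3;  python3 -m jog '[[[-1,0,0,0,0],[-1,0,0,0,0],[-1,0,0,0,0]]]'
python3 - <<'E'
from h import *
st=robot.observe();p=np.array(st["tool_pos"]);Rm=R.from_euler('xyz',st["tool_rot"]).as_matrix()
print(p,st["tool_rot"],"shift",Rm.T@(np.array([.545,.149,p[2]])-p),"turn",st["tool_rot"][2]-.215)
E
```

```text
time: 6.27
tool_pos: [0.551, -0.0457, 0.2089]
tool_rot: [-3.141, 0.001, 0.4]
time: 6.68
tool_pos: [0.5457, 0.1165, 0.209]
tool_rot: [-3.141, 0.001, 0.215]
time: 6.93
tool_pos: [0.5464, 0.1132, 0.2091]
tool_rot: [3.141, 0.001, 0.216]
contact_force: [0.9, -0.9, -3.2]
opening: 0.0238
grip_force: 35.0
[0.54640641 0.11317045 0.20912627] [3.14116590e+00 1.17660519e-03 2.15513845e-01] shift [ 6.28824772e-03 -3.53014504e-02 -2.24636842e-05] turn 0.0005138449082116858
```

```bash
python3 -m jog '[[[-1,0.003,-0.018,0,0],[-1,0.0063,-0.0353,0,0],[-1,0.0063,-0.0353,0.015,0],[-1,0.0063,-0.0353,0.024,0],[-1,0.0063,-0.0353,0.024,0]]]' | head -4; python3 -m jog '[[[-1,0,0,0.005,0],[-1,0,0,0.01,0],[-1,0,0,0.015,0],[-1,0,0,0.02,0],[-1,0,0,0.022,0]]]'  | head -4; python3 -m jog '[[[-1,0,0,0.005,0],[-1,0,0,0.01,0],[-1,0,0,0.015,0],[-1,0,0,0.018,0],[-1,0,0,0.018,0]]]'
```

```text
time: 7.35
tool_pos: [0.544, 0.148, 0.1832]
tool_rot: [3.141, 0.005, 0.214]
contact_force: [-1.1, -0.5, -3.8]
time: 7.77
tool_pos: [0.545, 0.1491, 0.1629]
tool_rot: [3.142, 0.001, 0.214]
contact_force: [0.4, 0.1, -4.3]
time: 8.18
tool_pos: [0.5448, 0.1494, 0.1448]
tool_rot: [-3.142, 0.002, 0.215]
contact_force: [-0.2, 0.2, -4.2]
opening: 0.024
grip_force: 35.0
```

```bash
python3 -m jog '[[[-1,0,0,0.004,0],[-1,0,0,0.008,0],[-1,0,0,0.012,0],[-1,0,0,0.012,0]]]' | head -4; python3 -m jog '[[[-1,0,0,0.002,0],[-1,0,0,0.004,0],[-1,0,0,0.006,0],[-1,0,0,0.006,0]]]'  | head -4
```

```text
time: 8.52
tool_pos: [0.5447, 0.1493, 0.1327]
tool_rot: [-3.142, 0.002, 0.215]
contact_force: [-0.7, -0.9, -3.2]
time: 8.85
tool_pos: [0.5451, 0.1494, 0.1273]
tool_rot: [3.142, 0.001, 0.215]
contact_force: [-0.7, 0.2, -4.3]
```

Tip is now at about z = 0.0245, in the socket without contact. Continuing down.

```bash
python3 -m jog '[[[-1,0,0,0.003,0],[-1,0,0,0.006,0],[-1,0,0,0.009,0],[-1,0,0,0.009,0]]]' | head -4; python3 -m jog '[[[-1,0,0,0.002,0],[-1,0,0,0.004,0],[-1,0,0,0.0045,0],[-1,0,0,0.0045,0]]]'  | head -4
```

```text
time: 9.18
tool_pos: [0.5448, 0.1494, 0.1179]
tool_rot: [-3.142, 0.001, 0.215]
contact_force: [-0.0, 0.2, -3.4]
time: 9.52
tool_pos: [0.5454, 0.1495, 0.1146]
tool_rot: [3.141, -0.001, 0.215]
contact_force: [-0.8, 0.6, 1.3]
```

Seated: z = 0.1146, same as in the stand, and the force has reversed. Release, rise and look.

```bash
python3 -m jog '[[[0.4,0,0,0,0],[0.4,0,0,0,0],[0.4,0,0,0,0],[0.4,0,0,0,0],[0.4,0,0,0,0]]]' ;python3 -m jog '[[[0.4,0,0,0,0],[0.4,0,0,0,0],[0.4,0,0,-0.02,0],[0.4,0,0,-0.05,0],[0.4,0,0,-0.07,0]]]';  python3 -m jog '[[[0.4,0,0,0,0],[0.4,0,0,0,0],[0.4,0,0,0,0]]]' | head -3
python3 - <<'E'
from h import *
import json
st=robot.observe();w=robot.read_camera("wrist")[:,:,::-1]
json.dump({k:list(st[k]) for k in("tool_pos","tool_rot")},open("st4.json","w"))
cv2.imwrite("pics/w4.png",w)
c=cam("wrist",st);print(st["tool_pos"],proj(c,[.619,.1656,.152]))
cv2.imwrite("pics/w4c.png",np.clip(cv2.resize(w[60:270,140:420],(800,600),interpolation=cv2.INTER_CUBIC)*1.4,0,255).astype(np.uint8))
E
```

```text
time: 9.93
tool_pos: [0.5454, 0.1494, 0.1142]
tool_rot: [3.141, -0.0, 0.215]
contact_force: [-0.8, 0.5, 0.6]
opening: 0.0527
grip_force: 0.0
time: 10.35
tool_pos: [0.5456, 0.1495, 0.186]
tool_rot: [3.141, -0.001, 0.215]
contact_force: [0.5, -0.7, 0.3]
opening: 0.0645
grip_force: 0.0
time: 10.6
tool_pos: [0.5447, 0.1493, 0.1834]
tool_rot: [-3.142, 0.001, 0.215]
[0.54473055 0.14933595 0.18342546] [279.61277312 118.58318196]
```

View pics/w4c.png

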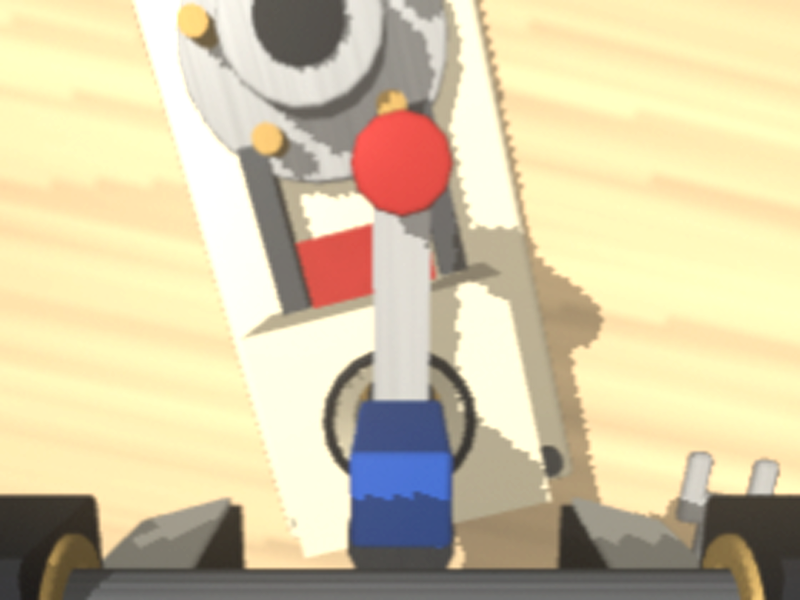

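The key stands upright and seated; the grip at (402,162) is straight along tool x. Move to it.

```bash
python3 -m jog '[[[0.4,0.025,0,0,0],[0.4,0.055,0,0,0],[0.4,0.076,0,0,0],[0.4,0.076,0,0.02,0],[0.4,0.076,0,0.05,0]]]'|head -3; python3 -m jog '[[[0.4,0,0,0.017,0],[0.4,0,0,0.019,0],[0.2,0,0,0.019,0],[-0.2,0,0,0.019,0],[-1,0,0,0.019,0]]]' 20; python3 -m jog '[[[-1,0,0,0,0],[-1,0,0,0,0],[-1,0,0,0,0],[-1,0,0,0,0],[-1,0,0,0,0]]]' 20;python3 -m jog '[[[-1,0,0,0,0],[-1,0,0,0,0],[-1,0,0,0,0],[-1,0,0,0,0],[-1,0,0,0,0]]]' 20
```

```text
time: 11.07
tool_pos: [0.6218, 0.1659, 0.1346]
tool_rot: [3.141, -0.005, 0.215]
time: 11.48
tool_pos: [0.6203, 0.1657, 0.1166]
tool_rot: [3.141, -0.002, 0.215]
contact_force: [-0.7, -0.5, -0.5]
opening: 0.0491
grip_force: 0.0
time: 11.9
tool_pos: [0.6197, 0.1657, 0.1156]
tool_rot: [3.141, -0.001, 0.215]
contact_force: [1.0, 0.4, 2.2]
opening: 0.0219
grip_force: 20.0
time: 12.32
tool_pos: [0.6199, 0.1656, 0.1155]
tool_rot: [3.141, -0.001, 0.215]
contact_force: [0.9, -0.3, 2.9]
opening: 0.0213
grip_force: 20.0
```

```bash
python3 -m jog '[[[-1,-0.0004,0.0075,0,0],[-1,-0.0033,0.0222,0,0],[-1,-0.0092,0.036,0,0],[-1,-0.0176,0.0483,0,0],[-1,-0.0284,0.0587,0,0]]]'
python3 -m jog '[[[-1,0,0,0,0]]]'
python3 - <<'E'
from h import *
st=robot.observe();p=np.array(st["tool_pos"]);a=p-np.array([.5454,.1495,p[2]]);print(np.linalg.norm(a),.215-np.arctan2(a[1],a[0]))
E
```

```text
time: 12.73
tool_pos: [0.6037, 0.1002, 0.1149]
tool_rot: [-3.141, 0.001, 0.213]
contact_force: [-0.3, 2.9, 0.3]
opening: 0.0215
grip_force: 20.0
time: 12.82
tool_pos: [0.6025, 0.099, 0.1149]
tool_rot: [-3.141, 0.003, 0.212]
contact_force: [-0.2, 2.1, 2.3]
opening: 0.0215
grip_force: 20.0
0.0761843738901803 0.9388777310645509
```

```bash
python3 -m jog '[[[-1,-0.0126,0.0081,0,0],[-1,-0.0265,0.0136,0,0],[-1,-0.0413,0.0161,0,0],[-1,-0.0563,0.0157,0,0],[-1,-0.0708,0.0123,0,0]]]'
python3 -m jog '[[[-1,-0.0137,-0.0063,0,0],[-1,-0.0258,-0.0151,0,0],[-1,-0.0359,-0.0261,0,0],[-1,-0.0436,-0.0389,0,0],[-1,-0.0486,-0.0531,0,0]]]'
python3 - <<'E'
from h import *
st=robot.observe();p=np.array(st["tool_pos"]);a=p-np.array([.5454,.1495,p[2]]);print(np.linalg.norm(a),.215-np.arctan2(a[1],a[0]))
E
```

```text
time: 13.23
tool_pos: [0.5376, 0.0744, 0.1151]
tool_rot: [-3.141, -0.001, 0.213]
contact_force: [2.6, 4.4, -2.1]
opening: 0.0215
grip_force: 20.0
time: 13.65
tool_pos: [0.4784, 0.1161, 0.1153]
tool_rot: [3.14, 0.0, 0.214]
contact_force: [2.0, -1.6, 0.9]
opening: 0.0214
grip_force: 20.0
0.07487186173456137 2.8949259308131117
```

```bash
python3 -m jog '[[[-1,-0.0021,-0.0148,0,0],[-1,-0.0013,-0.0297,0,0],[-1,0.0026,-0.0442,0,0],[-1,0.0092,-0.0576,0,0],[-1,0.0184,-0.0695,0,0]]]'
python3 -m jog '[[[-1,0.0113,-0.0098,0,0],[-1,0.0176,-0.0138,0,0],[-1,0.0243,-0.0171,0,0],[-1,0.0243,-0.0171,0,0]]]'
python3 - <<'E'
from h import *
st=robot.observe();p=np.array(st["tool_pos"]);a=p-np.array([.5454,.1495,p[2]]);print(np.linalg.norm(a),.215-np.arctan2(a[1],a[0])+2*np.pi)
E
```

```text
time: 14.07
tool_pos: [0.4809, 0.1889, 0.1153]
tool_rot: [3.141, 0.002, 0.215]
contact_force: [-0.7, -1.9, 2.4]
opening: 0.0214
grip_force: 20.0
time: 14.4
tool_pos: [0.5023, 0.2115, 0.1155]
tool_rot: [-3.141, 0.0, 0.215]
contact_force: [-3.5, 2.5, 7.4]
opening: 0.0215
grip_force: 20.0
0.07549777556901463 4.320532819868357
```

```bash
python3 -m jog '[[[-1,0.0035,-0.0014,0,0],[-1,0.007,-0.0027,0,0],[-1,0.0106,-0.0037,0,0],[-1,0.0143,-0.0046,0,0],[-1,0.0143,-0.0046,0,0]]]'
python3 - <<'E'
from h import *
st=robot.observe();p=np.array(st["tool_pos"]);a=p-np.array([.5454,.1495,p[2]]);print(np.linalg.norm(a),.215-np.arctan2(a[1],a[0])+2*np.pi)
E
```

```text
time: 14.82
tool_pos: [0.515, 0.2186, 0.1156]
tool_rot: [-3.141, 0.001, 0.215]
contact_force: [-3.7, 2.6, 7.3]
opening: 0.0216
grip_force: 20.0
0.07553431097979588 4.513023082097112
```

```bash
python3 -m jog '[[[-1,0.0037,-0.0007,0,0],[-1,0.0074,-0.0012,0,0],[-1,0.0074,-0.0012,0,0]]]' | head -4; python3 -m jog '[[[-1,0.0037,-0.0004,0,0],[-1,0.0037,-0.0004,0,0],[-1,0.0037,-0.0004,0,0]]]'
python3 - <<'E'
from h import *
st=robot.observe();p=np.array(st["tool_pos"]);a=p-np.array([.5454,.1495,p[2]]);print(np.linalg.norm(a),.215-np.arctan2(a[1],a[0])+2*np.pi)
E
```

```text
time: 15.07
tool_pos: [0.522, 0.2214, 0.1156]
tool_rot: [-3.141, 0.0, 0.215]
contact_force: [-3.5, 3.9, 5.9]
time: 15.32
tool_pos: [0.5253, 0.2225, 0.1155]
tool_rot: [-3.141, 0.0, 0.215]
contact_force: [-2.2, 3.3, 6.5]
opening: 0.0217
grip_force: 20.0
0.07567915600390136 4.6584827832391795
```

```bash
python3 -m jog '[[[-1,0.0038,-0.0001,0,0],[-1,0.0038,-0.0001,0,0],[-1,0.0038,-0.0001,0,0]]]' | head -4;python3 -m jog '[[[-1,0.0038,0.0001,0,0],[-1,0.0038,0.0001,0,0],[-1,0.0038,0.0001,0,0]]]' | head -4
python3 - <<'E'
from h import *
st=robot.observe();p=np.array(st["tool_pos"]);a=p-np.array([.5454,.1495,p[2]]);print(np.linalg.norm(a),.215-np.arctan2(a[1],a[0])+2*np.pi)
w=robot.read_camera("wrist")[:,:,::-1]
cv2.imwrite("pics/w5.png",w)
s=robot.read_camera("scene")[:,:,::-1]
o=np.vstack([cv2.resize(w[0:210],(800,300)),cv2.resize(s[235:310,220:420],(800,300),interpolation=cv2.INTER_CUBIC)])
cv2.imwrite("pics/w5c.png",np.clip(o*1.3,0,255).astype(np.uint8))
E
```

```text
time: 15.57
tool_pos: [0.5286, 0.2234, 0.1155]
tool_rot: [-3.141, 0.001, 0.215]
contact_force: [-3.5, 3.4, 7.6]
time: 15.82
tool_pos: [0.5317, 0.2242, 0.1154]
tool_rot: [-3.14, 0.003, 0.215]
contact_force: [-5.2, 3.7, 8.8]
0.07590728035356728 4.746299904931115
```

View pics/w5c.png

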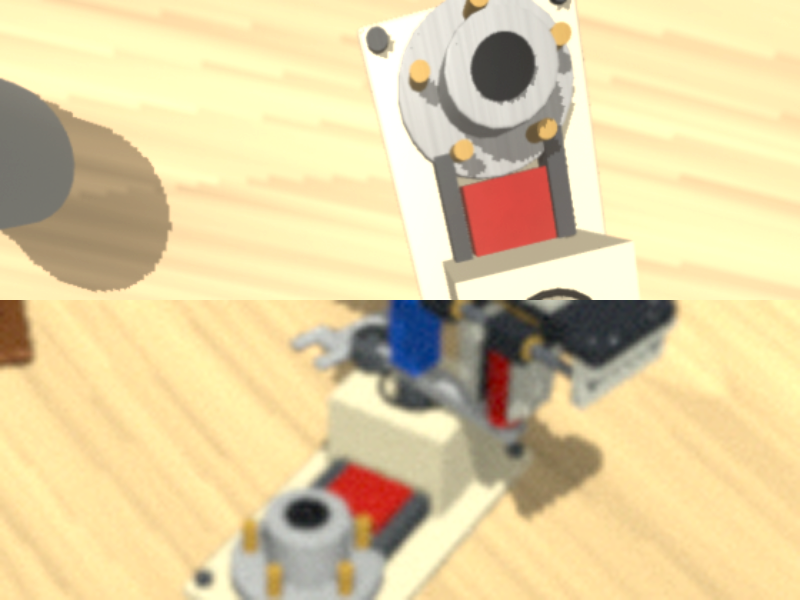

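The jaw has reached the hub flange at (505,175), and the crank force is rising. One more nudge against the stop.

```bash
python3 -m jog '[[[-1,0.0038,0.0003,0,0],[-1,0.0038,0.0003,0,0],[-1,0.0038,0.0003,0,0]]]' | head -4;python3 -m jog '[[[-1,0.0037,0.0005,0,0],[-1,0.0037,0.0005,0,0],[-1,0.0037,0.0005,0,0]]]' | head -4
python3 - <<'E'
from h import *
st=robot.observe();p=np.array(st["tool_pos"]);a=p-np.array([.5454,.1495,p[2]]);print(np.linalg.norm(a),.215-np.arctan2(a[1],a[0])+2*np.pi)
E
```

```text
time: 16.17
tool_pos: [0.5351, 0.2248, 0.1154]
tool_rot: [-3.14, 0.003, 0.215]
contact_force: [-6.5, 4.2, 8.9]
time: 16.42
tool_pos: [0.5386, 0.2252, 0.1153]
tool_rot: [-3.14, 0.004, 0.215]
contact_force: [-6.4, 4.8, 8.6]
0.07605330607733699 4.837211204635256
```

Run:
```python
from h import *
st=robot.observe();w=robot.read_camera("wrist")[:,:,::-1];c=cam("wrist",st)
cv2.imwrite("pics/w6.png",w)
p=proj(c,[.5454+.079*np.cos(.449),.149+.079*np.sin(.449),.03]);x,y=int(p[0])-60,int(p[1])-45
x=max(0,min(440,x));y=max(0,min(330,y));print(p,x,y)
print([[round(float(v),1) for v in (proj(c,[.5454+.079*np.cos(.449),.149+.079*np.sin(.449),z])-[x,y])*6.667] for z in(.02,.03,.04)])
cv2.imwrite("pics/w6c.png",np.clip(cv2.resize(w[y:y+90,x:x+120],(800,600),interpolation=cv2.INTER_CUBIC)*1.3,0,255).astype(np.uint8))
```

```text
[353.38234027 133.37258259] 293 88
[[382.9, 302.4], [402.6, 302.5], [424.0, 302.6]]
```

View pics/w6c.png

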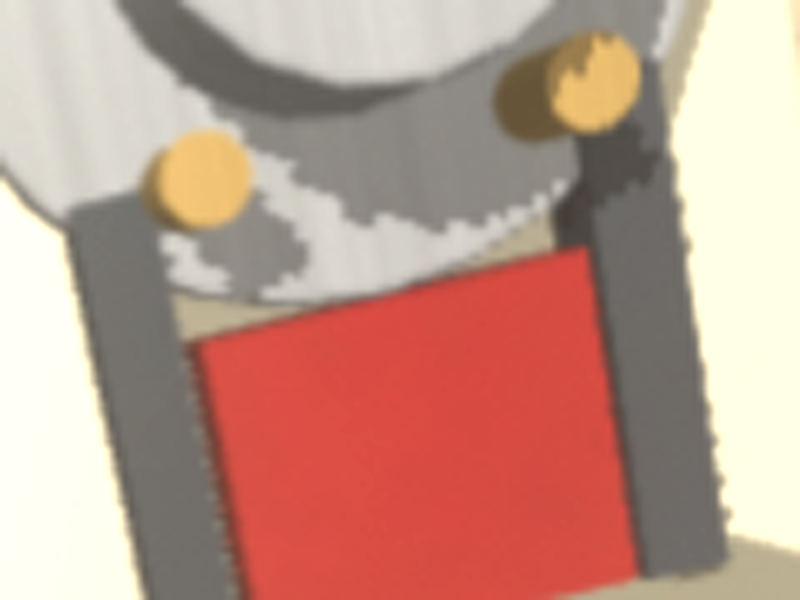

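The jaw touches the flange at (370,298), so the clamp is closed. Now backing the key off within its play to unload it, then releasing the grip.

```bash
python3 -m jog '[[[-1,-0.0075,-0.0006,0,0],[-1,-0.015,-0.0006,0,0],[-1,-0.0225,0.0005,0,0],[-1,-0.0298,0.0019,0,0],[-1,-0.0298,0.0019,0,0]]]'
python3 - <<'E'
from h import *
st=robot.observe();p=np.array(st["tool_pos"]);a=p-np.array([.5454,.1495,p[2]]);print(np.linalg.norm(a),.215-np.arctan2(a[1],a[0])+2*np.pi)
E
python3 -m jog '[[[0.3,0,0,0,0],[0.3,0,0,0,0],[0.3,0,0,0,0],[0.3,0,0,0,0],[0.3,0,0,0,0]]]' ;python3 -m jog '[[[0.3,0,0,0,0],[0.3,0,0,-0.02,0],[0.3,0,0,-0.05,0],[0.3,0,0,-0.07,0],[0.3,0,0,-0.07,0]]]' 
python3 -m jog '[[[0.3,0.01,0.03,0,-0.05],[0.3,0.02,0.055,0,-0.12],[0.3,0.02,0.055,0,-0.2],[0.3,0.02,0.055,0,-0.26],[0.3,0.02,0.055,0,-0.26]]]'
python3 - <<'E'
from h import *
import json
st=robot.observe();w=robot.read_camera("wrist")[:,:,::-1]
json.dump({k:list(st[k]) for k in("tool_pos","tool_rot")},open("st7.json","w"))
print(st["tool_pos"],st["tool_rot"],proj(cam("wrist",st),[.5454,.1495,.152]))
cv2.imwrite("pics/w7.png",w)
cv2.imwrite("pics/w7c.png",np.clip(cv2.resize(w,(800,600),interpolation=cv2.INTER_CUBIC)*1.3,0,255).astype(np.uint8))
E
```

```text
time: 16.88
tool_pos: [0.5108, 0.2151, 0.1153]
tool_rot: [3.141, 0.001, 0.215]
contact_force: [1.6, -0.8, 4.6]
opening: 0.0216
grip_force: 20.0
0.0741415552221611 4.441958211785668
time: 17.3
tool_pos: [0.5118, 0.216, 0.1147]
tool_rot: [3.142, 0.001, 0.215]
contact_force: [0.7, -0.1, 0.2]
opening: 0.0504
grip_force: 0.0
time: 17.72
tool_pos: [0.5141, 0.2167, 0.1896]
tool_rot: [-3.141, -0.008, 0.215]
contact_force: [0.0, 0.7, 0.4]
opening: 0.0597
grip_force: 0.0
time: 18.13
tool_pos: [0.543, 0.166, 0.1843]
tool_rot: [-3.141, 0.001, 0.476]
contact_force: [0.9, -0.1, -0.1]
opening: 0.0598
grip_force: 0.0
[0.54304888 0.16600905 0.18431582] [-3.14123878e+00  1.32573510e-03  4.75930601e-01] [303.20402035 245.3796861 ]
```

View pics/w7c.png

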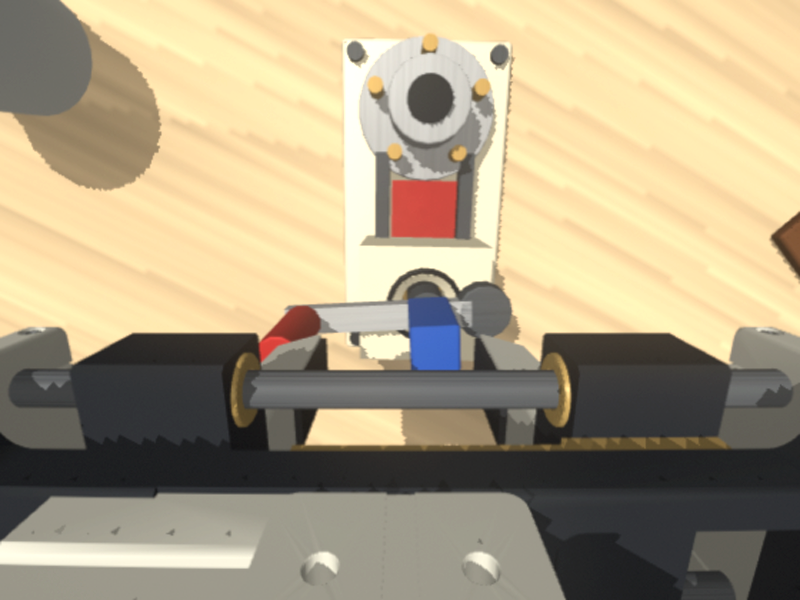

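Closed jaw visible at (425,180). The key stands with its arm along tool y; the 60 mm opening clears both hub and grip. Grasp the hub.

```bash
python3 -m jog '[[[0.3,-0.0054,0.0158,0,0],[0.3,-0.0054,0.0158,0.01,0],[0.3,-0.0054,0.0158,0.03,0],[0.3,-0.0054,0.0158,0.05,0],[0.3,-0.0054,0.0158,0.06,0]]]' 35; python3 -m jog '[[[0.3,0,0,0.009,0],[0.1,0,0,0.009,0],[-0.2,0,0,0.009,0],[-1,0,0,0.009,0],[-1,0,0,0.009,0]]]' 35 |head -4;python3 -m jog '[[[-1,0,0,0,0],[-1,0,0,0,0],[-1,0,0,0,0],[-1,0,0,0,0],[-1,0,0,0,0]]]' 35; python3 -m jog '[[[-1,0,0,0,0],[-1,0,0,0,0],[-1,0,0,0,0],[-1,0,0,0,0],[-1,0,0,0,0]]]' 35
```

```text
time: 18.6
tool_pos: [0.5439, 0.1503, 0.1223]
tool_rot: [-3.14, 0.004, 0.473]
contact_force: [-0.2, -0.7, 0.1]
opening: 0.0594
grip_force: 0.0
time: 19.02
tool_pos: [0.5462, 0.1502, 0.1172]
tool_rot: [3.141, -0.002, 0.475]
contact_force: [-0.4, 0.4, 0.3]
time: 19.43
tool_pos: [0.5462, 0.15, 0.1168]
tool_rot: [3.141, -0.001, 0.475]
contact_force: [0.9, -0.4, 4.4]
opening: 0.024
grip_force: 34.7
time: 19.85
tool_pos: [0.5462, 0.15, 0.1168]
tool_rot: [3.141, -0.001, 0.475]
contact_force: [0.6, -1.3, 5.6]
opening: 0.0238
grip_force: 34.7
```

```bash
python3 -m jog '[[[-1,0,0,-0.005,0],[-1,0,0,-0.012,0],[-1,0,0,-0.02,0],[-1,0,0,-0.03,0],[-1,0,0,-0.035,0]]]'|head -4; python3 -m jog '[[[-1,0,0,-0.015,0],[-1,0,0,-0.03,0],[-1,0,0,-0.045,0],[-1,0,0,-0.058,0],[-1,0,0,-0.06,0]]]';python3 -m jog '[[[-1,0,0,0,0],[-1,0,0,0,0],[-1,0,0,0,0]]]'
python3 - <<'E'
from h import *
import json
st=robot.observe();w=robot.read_camera("wrist")[:,:,::-1]
json.dump({k:list(st[k]) for k in("tool_pos","tool_rot")},open("st8.json","w"))
print(st["tool_pos"],st["tool_rot"])
cv2.imwrite("pics/w8c.png",np.clip(cv2.resize(w[110:320,140:420],(800,600),interpolation=cv2.INTER_CUBIC)*1.3,0,255).astype(np.uint8))
E
```

```text
time: 20.27
tool_pos: [0.5455, 0.15, 0.1526]
tool_rot: [3.141, 0.0, 0.475]
contact_force: [1.0, 0.3, -3.6]
time: 20.68
tool_pos: [0.5463, 0.1501, 0.2141]
tool_rot: [3.14, -0.004, 0.475]
contact_force: [0.1, -0.0, -3.9]
opening: 0.0241
grip_force: 34.8
time: 20.93
tool_pos: [0.5449, 0.1499, 0.2101]
tool_rot: [-3.141, 0.002, 0.475]
contact_force: [0.9, -1.2, -4.0]
opening: 0.024
grip_force: 34.8
[0.54487036 0.14991322 0.2101092 ] [-3.14094275e+00  2.22311444e-03  4.74761665e-01]
```

View pics/w8c.png

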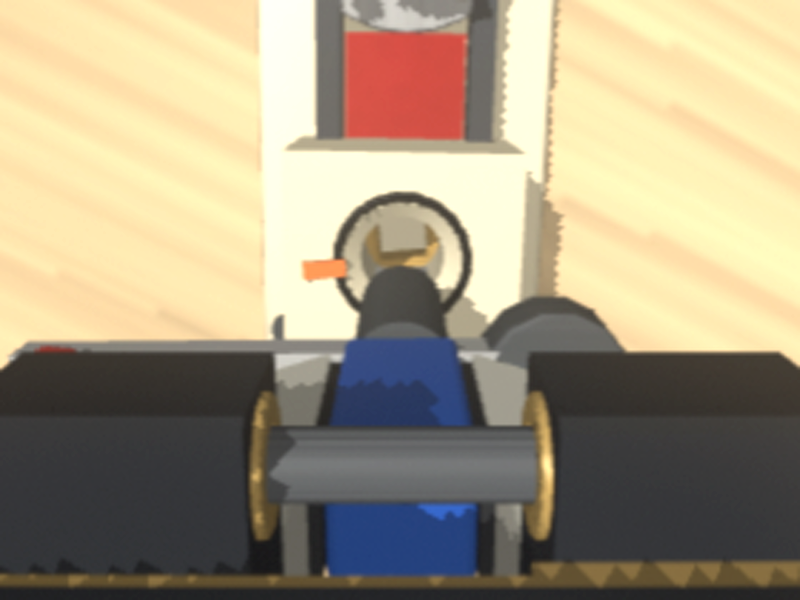

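The orange mark now points left, yaw ≈ 2.1, so the screw is at about 4.6 rad and closed. Key held upright. Now the transfer shifts.

Run:
```python
from h import *
import json
st=json.load(open("st8.json"));c=cam("wrist",st);Rm=R.from_euler('xyz',st["tool_rot"]).as_matrix();p=np.array(st["tool_pos"])
a=onz(c,(140+400/2.857,110+338.5/2.857),p[2]-.0208);e=(Rm.T@(a-p))[0]-.012;print("offset",e)
tgt=np.array([.5579,-.2118,p[2]])-Rm[:,0]*e;print(tgt,"shift",Rm.T@(tgt-p))
```

```text
offset -0.001681544105919492
[ 0.55939556 -0.21103132  0.21010547] shift [-1.52078182e-01  3.27664695e-01  1.28874071e-04]
```

```bash
python3 -m jog '[[[-1,-0.008,0.017,0,0],[-1,-0.023,0.049,0,0],[-1,-0.038,0.082,0,0],[-1,-0.053,0.115,0,0],[-1,-0.068,0.147,0,0]]]' | head -3; python3 -m jog '[[[-1,-0.015,0.033,0,0],[-1,-0.03,0.066,0,0],[-1,-0.046,0.099,0,0],[-1,-0.061,0.13,0,0],[-1,-0.072,0.155,0,0]]]' | head -3;  python3 -m jog '[[[-1,-0.009,0.018,0,0],[-1,-0.0126,0.0255,0,0],[-1,-0.0126,0.0255,0,0],[-1,-0.0126,0.0255,0,0]]]' |head -3
python3 - <<'E'
from h import *
st=robot.observe();p=np.array(st["tool_pos"]);Rm=R.from_euler('xyz',st["tool_rot"]).as_matrix()
print("shift",Rm.T@(np.array([.5588,-.2113,p[2]])-p))
E
```

```text
time: 21.4
tool_pos: [0.5518, -0.0133, 0.2104]
tool_rot: [-3.141, 0.001, 0.475]
time: 21.82
tool_pos: [0.5584, -0.1853, 0.2103]
tool_rot: [-3.141, 0.001, 0.473]
time: 22.15
tool_pos: [0.5593, -0.2104, 0.2105]
tool_rot: [-3.14, 0.0, 0.474]
shift [-8.30370828e-04  5.92370067e-04 -5.98827753e-07]
```

```bash
python3 -m jog '[[[-1,-0.0008,0.0006,0.01,0],[-1,-0.0008,0.0006,0.02,0],[-1,-0.0008,0.0006,0.028,0],[-1,-0.0008,0.0006,0.03,0],[-1,-0.0008,0.0006,0.03,0]]]' | head -4; python3 -m jog '[[[-1,0,0,0.003,0],[-1,0,0,0.006,0],[-1,0,0,0.009,0],[-1,0,0,0.012,0],[-1,0,0,0.012,0]]]' | head -4;python3 -m jog '[[[-1,0,0,0.004,0],[-1,0,0,0.008,0],[-1,0,0,0.012,0],[-1,0,0,0.015,0],[-1,0,0,0.015,0]]]' | head -4
```

```text
time: 22.57
tool_pos: [0.5586, -0.211, 0.1798]
tool_rot: [-3.139, 0.002, 0.476]
contact_force: [-0.6, -0.1, -3.6]
time: 22.98
tool_pos: [0.5588, -0.2118, 0.1685]
tool_rot: [-3.141, 0.001, 0.475]
contact_force: [-0.1, -0.7, -4.1]
time: 23.4
tool_pos: [0.5587, -0.2117, 0.1532]
tool_rot: [-3.14, 0.001, 0.475]
contact_force: [0.4, 0.8, -4.2]
```

Tip at about 0.048, inside the hole and contact-free. Down to the floor.

```bash
python3 -m jog '[[[-1,0,0,0.006,0],[-1,0,0,0.012,0],[-1,0,0,0.018,0],[-1,0,0,0.022,0],[-1,0,0,0.022,0]]]' | head -4;python3 -m jog '[[[-1,0,0,0.004,0],[-1,0,0,0.008,0],[-1,0,0,0.011,0],[-1,0,0,0.012,0],[-1,0,0,0.012,0]]]' | head -4;python3 -m jog '[[[-1,0,0,0.001,0],[-1,0,0,0.002,0],[-1,0,0,0.003,0],[-1,0,0,0.003,0]]]' | head -4
```

```text
time: 23.82
tool_pos: [0.5586, -0.2118, 0.1308]
tool_rot: [-3.14, 0.001, 0.475]
contact_force: [-0.4, -0.1, -2.9]
time: 24.23
tool_pos: [0.559, -0.2118, 0.1197]
tool_rot: [-3.141, 0.0, 0.475]
contact_force: [-1.0, 1.4, -4.3]
time: 24.57
tool_pos: [0.5591, -0.2117, 0.1171]
tool_rot: [-3.141, -0.0, 0.475]
contact_force: [-1.2, 3.8, -2.8]
```

```bash
python3 -m jog '[[[-1,0,0,0.001,0],[-1,0,0,0.0015,0],[-1,0,0,0.0015,0]]]' | head -4; python3 -m jog '[[[0.3,0,0,0,0],[0.3,0,0,0,0],[0.3,0,0,0,0],[0.3,0,0,0,0],[0.3,0,0,0,0]]]' ;python3 -m jog '[[[0.3,0,0,0,0],[0.3,0,0,-0.02,0],[0.3,0,0,-0.05,0],[0.3,0,0,-0.08,0],[0.3,0,0,-0.11,0]]]' ; python3 -m jog '[[[0.3,0,0,0,0],[0.3,-0.03,0,0,0],[0.3,-0.07,0,0,0],[0.3,-0.09,0,0,0],[0.3,-0.09,0,0,0]]]'
python3 - <<'E'
from h import *
t=robot.read_camera("top")[:,:,::-1];s=robot.read_camera("scene")[:,:,::-1];w=robot.read_camera("wrist")[:,:,::-1]
def cr(i,x,y,W=80,H=60):return cv2.resize(i[y:y+H,x:x+W],(400,300),interpolation=cv2.INTER_CUBIC)
o=np.vstack([np.hstack([cr(t,290,175),cr(t,180,175)]),np.hstack([cr(s,215,150),cr(w,0,0,560,420)])])
cv2.imwrite("pics/c9.png",np.clip(o*1.4,0,255).astype(np.uint8))
E
```

```text
time: 24.82
tool_pos: [0.5593, -0.2117, 0.1169]
tool_rot: [3.141, -0.001, 0.475]
contact_force: [-3.2, 4.3, 5.2]
time: 25.23
tool_pos: [0.5593, -0.2122, 0.1158]
tool_rot: [3.141, -0.0, 0.475]
contact_force: [0.6, -0.2, -0.1]
opening: 0.0528
grip_force: 0.0
time: 25.65
tool_pos: [0.5589, -0.2119, 0.2268]
tool_rot: [-3.141, 0.0, 0.475]
contact_force: [0.2, -0.8, 0.1]
opening: 0.0602
grip_force: 0.0
time: 26.07
tool_pos: [0.4761, -0.2545, 0.2256]
tool_rot: [-3.141, 0.002, 0.472]
contact_force: [0.2, -0.5, 0.4]
opening: 0.0595
grip_force: 0.0
```

View pics/c9.png

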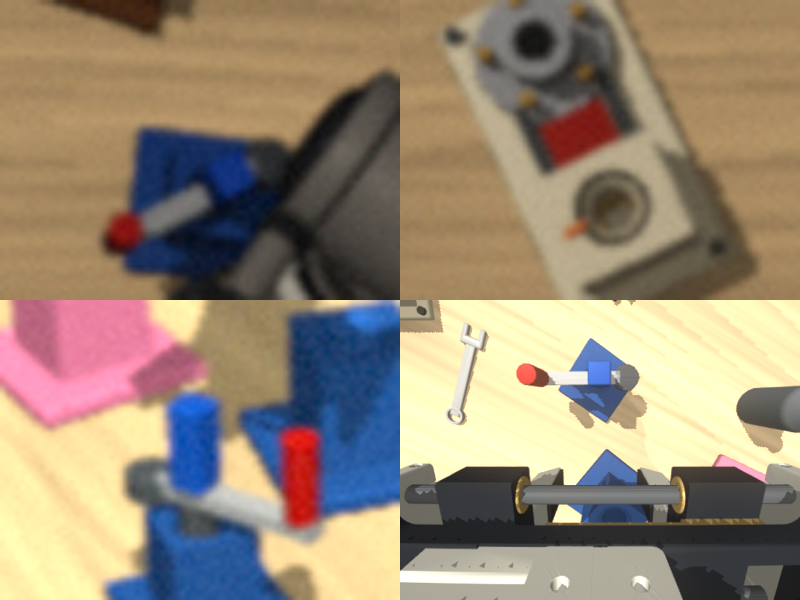

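The key stands upright in the small blue stand: hub top at (232,175) in the top crop, the same place and height as at the start. The jaw is closed on the flange, the spanner is untouched, and the arm is clear.

```bash
python3 -c "
from cell import robot
print(robot.hand_in())"
```

```text
the job is handed in; nothing more can be done
None
```

I closed the clamp on the wheel hub, put the key back upright and fully down in its stand, and handed the job in at about 26 s; the hand-in returned no verdict.

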